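# Hang the slotted pottery template on its peg

### The job

Take the plywood template with the side slot out of the wooden rack and hang it on the headed steel peg of the dark stand: slide its slot sideways over the peg, then let it down so that the peg sits fully home in the top of the slot's upward pocket, and let go so that it hangs level. Slide and lower it gently, without forcing the peg, and leave the plain template, the bowl and the tool cup where they are.

Things in the scene. Friction and masses are not known exactly. Their poses are not given: they have to be found in the camera images.
- template: Plywood template to hang, 0.11 to 0.2 kg: upright plate 8 mm thick (its x), 100 wide (y -50 to 50), 160 high (z). Origin: centre of the underside. An L-shaped slot passes through it: a level run from its -y edge, then a pocket upward. The +y edge is hollowed like a bowl below z 70. Solid above z 104: grip there from above, fingers closing along its x, fingertips at z 115 to 150.
- slot_mouth (a point): Middle of the slot's mouth in the template's -y edge (template y -50, z 78.5). The level run is 17 mm high (z 70 to 87), its lower lip bevelled down to z 62 over the outer 12 mm, and goes straight along +y to the slot's end wall at y = +8.5. Axes as the template's.
- pocket (a point): Middle of the pocket's top edge (template y 0, z 104), where the peg bears when hung. The pocket is 17 mm wide (template y -8.5 to 8.5, one wall in line with the slot's end wall) and rises from the run (z 87) to z 104. Axes as the template's.
- plain_template: Bystander, stands in the rack's other groove: same outline, 8 x 100 x 160 mm, but straight sides and a closed square hole of 18 mm instead of a slot. Origin: centre of the underside.
- rack: Fixed wooden rack, 160 (x) x 130 (y) mm, origin: centre of the underside. Two grooves along its y at x = -40 and +40 mm, 12 mm wide, 25 deep, floor at z 12, rims at z 37. The two templates stand upright in them, faces along the rack's x, slot mouth to the rack's -y; which is in which groove varies. Lift straight up to take one out.
- stand: Fixed dark wooden stand, origin: centre of the underside. Base 130 (x) x 150 (y) x 18 mm; two posts carry a crossbar 150 mm long along y, front face at x = -9, z 130 to 165. A headed steel peg sticks out of that face along +x. Keep the template's x along the stand's x, bring it from the +y side and slide it towards -y. Hung, its origin is 51 mm above the stand's.
- bar_mid (a point): Middle of the peg's clamping groove (stand x 0, y 0, z 150), at the height of the peg's axis; axes as the stand's. Peg 10 mm thick; head 26 mm across, 6 thick, from x = +9, so an 18 mm gap to the bar. The peg itself is not reported: it is fixed anywhere from y -32 to +32 mm and must be seen or felt. Over 20 N on it or the stand counts as forcing.
- bowl: Bystander: white ceramic bowl, 100 mm across, 45 mm high, loose on the table. Origin: centre of the underside.
- tool_cup: Bystander: terracotta cup 76 mm across and 90 mm high with modelling tools up to 180 mm high, loose on the table. Origin: centre of the underside.
Not all that is in view belongs to the job. Of the things like the stand, leave any that is green; of the rest the larger one is meant.

How it is judged:
By the outcome, as a careful person would: the job done as asked, in the order asked, and still so for the second after the job is handed in, with the robot touching nothing.
It also fails if it takes over 58 s, if anything falls off the work surface, if the arm or the gripper's body presses on something with over 40 N, if the wrist force passes 120 N, or if a joint passes its speed limit or range.

### The arm

A 7-joint arm with a two-finger parallel gripper is mounted at the origin on the work surface. World frame = base frame: x ahead of the robot, y to its left, z up, the work surface at z = 0. Lengths are in m, angles in rad, forces in N, time in s.
With the tool pointing down it reaches from about 0.35 to 0.9 m from the base axis. Payload 7.2 kg.
Tool frame: the origin (TCP) lies midway between the tips of the shut fingers; the grasp point (between the pads) lies 19 mm behind it; z points along the fingers, y is the line along which they close (so a half turn about z gives the same grasp; the last joint's range is limited). The gripper opens to 88 mm and grips with 3 to 60 N. Pads are 20 mm wide; open, the fingers measure 115 mm over their backs; the gripper's body (75 mm by 178 mm) begins 61 mm behind the grasp point.
Start: joints at [1.221, 0.411, -0.013, 1.596, 0.006, 1.134, -0.082], TCP at [0.174, -0.6, 0.223] pointing down, gripper open.
Joint ranges: [-2.95, 2.95], [-0.29, 1.99], [-1.47, 1.44], [0.14, 2.54], [-1.03, 4.17], [0.13, 1.85], [-2.86, 2.86]. Speed limits (rad/s): [2.39, 2.39, 3.01, 3.01, 3.14, 3.14, 3.14].

### API

Orientations are given as a 3x3 rotation matrix whose columns are the frame's x, y, z axes.
In Python, from plant import sensors, cams, ticket gives the robot as it stands. The module is installed in compiled form; this text tells all that it offers.
- The arm moves only by the tool apply_moves, never from a script. Its argument "series" is a list of rows, each an object of numbers: "dx", "dy", "dz": the shift along the tool's x, y, z in units of 50 mm (1.0 is 50 mm); "turn": the turn about the tool's z in units of 8 degrees (1.0 is 8 degrees). A call has 1 to 8 rows; each row shifts and turns the commanded pose from where the row before left it, along the tool's axes as they then stand; what a row does not reach is not made up. A row lasts 1/8 s, in which the tool goes at most 62.5 mm and 10.7 degrees, less where a joint would pass 70% of its speed; a pose out of reach is approached as far as the arm can. A call is refused whole if a number of a shift passes 1 or a number of a turn 1, either way. A call with a gripper value outside its range is refused whole. "grip" is the finger opening in mm, from 0 to 87.8, set as the call begins (left out, the last holds). The fingers move at their own pace and stop on an object; "grip_force" is the grip in N (left out, the last holds). Time passes only in rows, so rows that do not move let the fingers close. It gives the time, the measured TCP pose, the force, the opening and the grip force at its end, in the units of the state.
- sensors.get_state(): the state, without advancing time (a new reading comes with each control period).
- cams.camera(name): name is "scene" or "top" or "wrist"; returns a dict with "image" (400x640x3 uint8, red, green, blue), "K" (3x3 intrinsics, pixels), "position" and "attitude" of the camera in the world. Camera axes: x right, y down, z forward; pixel columns grow to the right and rows downward; lengths in m; the calibration is good to about 2 mm. A picture is of the moment at which its call begins. There is no depth.
- ticket.close_job(): hands the job in; it is judged then, once.
The state is a dict: "time_s": time; "joint_pos": joint angles; "qvel": joint speeds; "joint_efforts": joint torques, N m; "ee_pos": TCP position; "orientation": TCP orientation; "wrist_force": force on the tool from outside, world axes, zero at the start; "torque": the same for the moment, N m; "grip_width": opening from 0.0 (shut) to 1.0 (fully open); "finger_force": force on a finger pad.
Only numpy, scipy, OpenCV 4.12 (cv2) and the standard library are available. Lean on these libraries where they do the work, as an engineer would, in place of code of your own. Each camera call takes 0.05 s, during which the arm holds its last target. There are 200 camera calls.

## Working session

There is one attempt and no reset: what is moved stays moved. The work goes in short steps, Python scripts to look and compute and a tool call to move; the robot and the scene stay as the last step left them, time stands still between calls to the robot, and variables do not carry over. Pictures are saved under pics/ and viewed, at most 12 in all, crops included, and the job is handed in when it is done.

Besides the shell and the picture viewer there is one more tool, called after ">>>" as name(argument=value, ...) on one line, values as JSON. apply_moves: Moves the arm, as the interface text tells. Its arguments: {"type":"object","properties":{"series":{"type":"array","items":{"type":"object","properties":{"dx":{"type":"number"},"dy":{"type":"number"},"dz":{"type":"number"},"turn":{"type":"number"}}}},"grip":{"type":"number"},"grip_force":{"type":"number"}},"required":["series"]}

```bash
mkdir -p pics; cat > h.py <<'E'
import numpy as np,cv2
from plant import sensors,cams,ticket
def snap(n,f=None):
    c=cams.camera(n)
    if f: cv2.imwrite('pics/'+f,c['image'][:,:,::-1]); np.savez('pics/'+f[:-4]+'.npz',**{k:np.array(v) for k,v in c.items()})
    return c
def load(f): return dict(np.load('pics/'+f+'.npz'))
def ray(c,u,v):
    d=np.array(c['attitude'])@np.linalg.solve(np.array(c['K']),[u,v,1.]); return np.array(c['position']),d
def onz(c,u,v,z):
    p,d=ray(c,u,v); return p+d*(z-p[2])/d[2]
def proj(c,P):
    q=np.array(c['K'])@(np.array(c['attitude']).T@(np.array(P)-c['position'])); return q[:2]/q[2]
def tri(c1,a,c2,b):
    p,d=ray(c1,*a);q,e=ray(c2,*b); s=np.linalg.lstsq(np.c_[d,-e],q-p,rcond=None)[0]
    A,B=p+s[0]*d,q+s[1]*e; return (A+B)/2,np.linalg.norm(A-B)
E
python3 - <<'E'
from h import *
np.set_printoptions(precision=4,suppress=True)
a=snap('scene','scene0.png');b=snap('top','top0.png')
for c in(a,b): print(c['K'],c['position'],c['attitude'])
s=sensors.get_state();print(s)
E
```

```text
[[456.9385   0.     321.9299]
 [  0.     456.9385 197.3984]
 [  0.       0.       1.    ]] [ 1.4295 -0.2896  0.8475] [[ 0.342   0.5829 -0.7371]
 [ 0.9396 -0.2225  0.26  ]
 [-0.0125 -0.7815 -0.6238]]
[[361.4817   0.     318.0097]
 [  0.     361.4817 206.0473]
 [  0.       0.       1.    ]] [0.4681 0.0195 0.8992] [[ 0.0093 -0.9949  0.1007]
 [-0.9999 -0.0086  0.0073]
 [-0.0064 -0.1007 -0.9949]]
{'time_s': 0.1, 'joint_pos': array([ 1.2208,  0.4118, -0.0127,  1.597 ,  0.0056,  1.1343, -0.0822]), 'qvel': array([ 0.0014, -0.0003,  0.0003, -0.0014, -0.0009, -0.001 , -0.0008]), 'joint_efforts': array([  0.0036, -58.9091,   0.6442, -29.1708,  -0.0538,   0.0146,
         0.0001]), 'ee_pos': array([ 0.1737, -0.5999,  0.2219]), 'orientation': array([[ 0.9605,  0.2781, -0.0005],
       [ 0.2781, -0.9605,  0.0013],
       [-0.0001, -0.0014, -1.    ]]), 'wrist_force': array([-1.1962,  0.2871,  0.5231]), 'torque': array([ 0.0188, -0.034 ,  0.0095]), 'finger_force': 0.0, 'grip_width': 1.0020540741594717}
```

View pics/scene0.png

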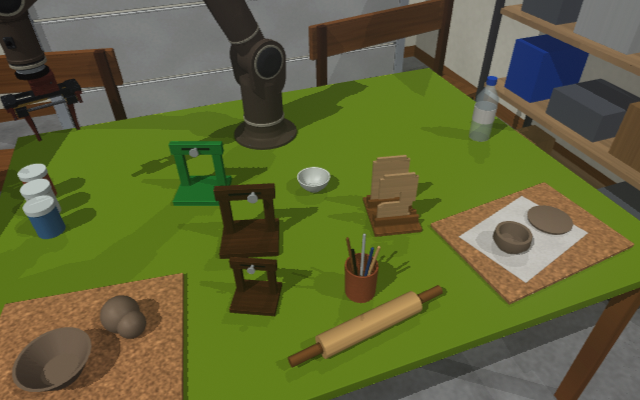

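View pics/top0.png

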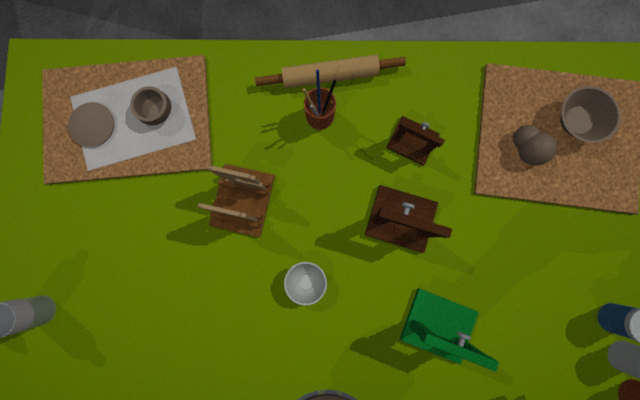

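Candidates for the stand: the green one (scene 200,170; top 440,325) is excluded. Of the two dark ones, (scene 248,220; top 403,218) is larger than (256,285; 415,140), so the former is meant. I'll confirm it, and the slotted template, in an enlarged crop.

```bash
python3 - <<'E'
from h import *
a=cv2.imread('pics/scene0.png');b=cv2.imread('pics/top0.png')
f=lambda i,x,y,w,h:cv2.resize(i[y:y+h,x:x+w],(400,300),interpolation=cv2.INTER_CUBIC)
o=np.vstack([np.hstack([f(a,205,175,100,75),f(a,345,150,120,90)]),np.hstack([f(b,358,180,100,75),f(b,190,155,120,90)])])
cv2.imwrite('pics/crop1.png',o)
E
```

```text
(no output)
```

View pics/crop1.png

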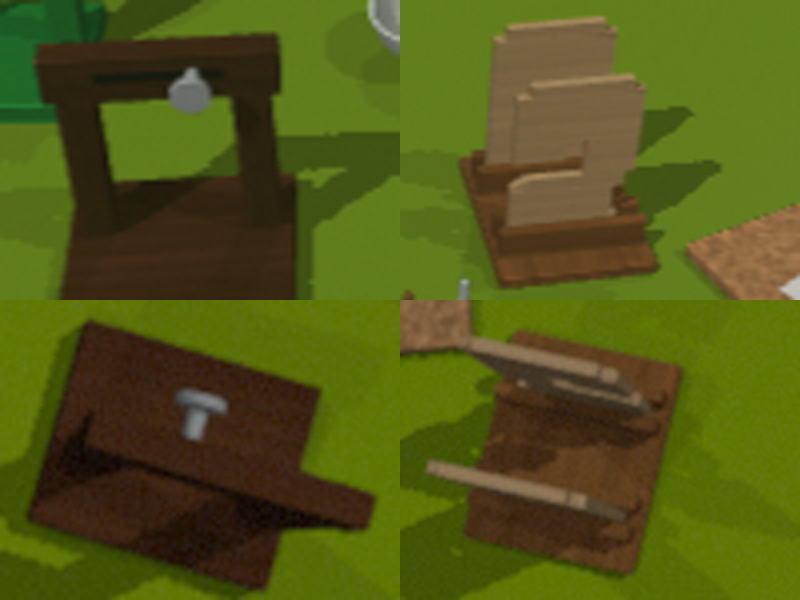

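```bash
python3 - <<'E'
from h import *
np.set_printoptions(precision=4,suppress=True)
a,b=load('scene0'),load('top0')
S=[onz(b,358+u/4,180+(v-300)/4,.018) for u,v in[(88,320),(320,390),(268,588),(30,520)]]
R=[onz(b,190+(u-400)*.3,155+(v-300)*.3,.012) for u,v in[(515,332),(682,367),(635,572),(467,535)]]
for n,P in(('S',S),('R',R)):
    P=np.array(P);print(n,P[:,:2],P.mean(0),[np.linalg.norm(P[i]-P[i-1]) for i in range(4)])
    d=(P[0]+P[1]-P[2]-P[3]);e=(P[0]+P[3]-P[1]-P[2]);print('yaw',np.degrees([np.arctan2(d[1],d[0]),np.arctan2(-e[0],e[1])]))
# template top edge in top view z .172
for u,v in[(467,345),(615,375),(430,466),(585,498)]: print('tpl',onz(b,190+(u-400)*.3,155+(v-300)*.3,.172))
tp=lambda u,v:(345+(u-400)*.3,150+v*.3)
for u,v in[(530,88),(645,80),(515,100)]: print('tplscene',onz(a,*tp(u,v),.172))
head_t=(358+201/4,180+102/4);head_s=(205+190/4,175+93/4)
print('head',tri(b,head_t,a,head_s),onz(b,*head_t,.15))
print('shaft',onz(b,358+194/4,180+125/4,.155))
# bar front-top edge ends in scene: (40,65),(278,55) top edge front? z .165
for u,v in[(40,66),(278,58)]: print('bar',onz(a,205+u/4,175+v/4,.165))
print(np.degrees(np.arctan2(.2781,.9605)))
E
```

```text
S [[ 0.6106 -0.1262]
 [ 0.5685 -0.2677]
 [ 0.4479 -0.2335]
 [ 0.4876 -0.0901]] [ 0.5287 -0.1794  0.018 ] [np.float64(0.1282700349242927), np.float64(0.14758945240906443), np.float64(0.12531021307172618), np.float64(0.14875269434466096)]
yaw [-16.1133 -16.0164]
R [[0.66   0.2607]
 [0.6344 0.1348]
 [0.4814 0.166 ]
 [0.5075 0.2908]] [0.5708 0.2131 0.012 ] [np.float64(0.15541461463797696), np.float64(0.12849283386374574), np.float64(0.15609553595016568), np.float64(0.1273952340659858)]
yaw [-11.3607 -11.6462]
tpl [0.617  0.2464 0.172 ]
tpl [0.5991 0.1549 0.172 ]
tpl [0.5421 0.266  0.172 ]
tpl [0.5234 0.1711 0.172 ]
tplscene [0.6076 0.1663 0.172 ]
tplscene [0.6293 0.2518 0.172 ]
tplscene [0.6173 0.1492 0.172 ]
head (array([ 0.5472, -0.1607,  0.1503]), np.float64(0.004020781114558225)) [ 0.5466 -0.1628  0.15  ]
shaft [ 0.5342 -0.1578  0.155 ]
bar [ 0.5081 -0.2415  0.165 ]
bar [ 0.5524 -0.1032  0.165 ]
16.147670090248614
```

>>> apply_moves(series=[{"dx": 0.4, "dy": -0.4, "dz": -0.4}, {"dx": 0.7, "dy": -0.7, "dz": -0.4}, {"dx": 0.7, "dy": -0.7, "dz": -0.4}, {"dx": 0.7, "dy": -0.7, "dz": -0.4}, {"dx": 0.7, "dy": -0.7}, {"dx": 0.7, "dy": -0.7}, {"dx": 0.7, "dy": -0.7}, {"dx": 0.7, "dy": -0.7}], grip=60)

```text
invalid input
```

>>> apply_moves(series=[{"dx": 0.7, "dy": -0.7}, {"dx": 0.7, "dy": -0.7}, {"dx": 0.7, "dy": -0.7}, {"dx": 0.7, "dy": -0.7}, {"dx": 0.7, "dy": -0.7}, {"dx": 0.7, "dy": -0.7}, {"dx": 0.7, "dy": -0.7}, {"dx": 0.7, "dy": -0.7}])

```text
invalid input
```

>>> apply_moves(series=[{"turn": -1}, {"turn": -1}, {"turn": -1}, {"turn": -1}, {"turn": -1}, {"turn": -1}, {"turn": -1}, {"turn": -0.8}])

```text
invalid input
```

```bash
python3 - <<'E'
from h import *
np.set_printoptions(precision=4,suppress=True)
c=snap('wrist','w1.png');s=sensors.get_state();print(s['ee_pos'],s['orientation'],s['joint_pos'],c['position'],c['attitude'],c['K'])
E
```

```text
[ 0.1737 -0.6     0.222 ] [[ 0.9605  0.2781 -0.0004]
 [ 0.2781 -0.9605  0.0012]
 [-0.0001 -0.0013 -1.    ]] [ 1.2208  0.4117 -0.0127  1.5969  0.0056  1.1343 -0.0822] [ 0.2483 -0.5777  0.3842] [[ 0.2792 -0.9198 -0.2757]
 [-0.9602 -0.268  -0.0782]
 [-0.002   0.2865 -0.9581]] [[327.2284   0.     324.0211]
 [  0.     327.2284 196.783 ]
 [  0.       0.       1.    ]]
```

View pics/w1.png

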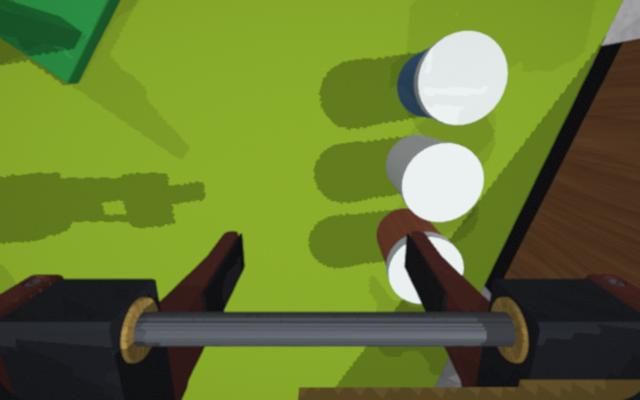

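The moves were refused, and the picture is still the start pose (jars near 440,170). The rows probably need all four keys.

>>> apply_moves(series=[{"dx": 0.4, "dy": -0.4, "dz": -0.4, "turn": 0}, {"dx": 0.7, "dy": -0.7, "dz": -0.4, "turn": 0}, {"dx": 0.7, "dy": -0.7, "dz": -0.4, "turn": 0}, {"dx": 0.7, "dy": -0.7, "dz": -0.4, "turn": 0}, {"dx": 0.7, "dy": -0.7, "dz": 0, "turn": 0}, {"dx": 0.7, "dy": -0.7, "dz": 0, "turn": 0}, {"dx": 0.7, "dy": -0.7, "dz": 0, "turn": 0}, {"dx": 0.7, "dy": -0.7, "dz": 0, "turn": 0}], grip=60, grip_force=20)

```text
time_s: 1.15
ee_pos: [0.3551, -0.2706, 0.3027]
orientation: [[0.961, 0.278, 0.0], [0.278, -0.961, -0.0], [0.0, 0.0, -1.0]]
wrist_force: [0.3, 0.4, -0.3]
grip_width: 0.681
finger_force: 0.0
```

>>> apply_moves(series=[{"dx": 0.8, "dy": -0.8, "dz": 0, "turn": 0}, {"dx": 0.8, "dy": -0.8, "dz": 0, "turn": 0}, {"dx": 0.8, "dy": -0.8, "dz": 0, "turn": 0}, {"dx": 0.8, "dy": -0.8, "dz": 0, "turn": 0}, {"dx": 0.8, "dy": -0.8, "dz": 0, "turn": 0}, {"dx": 0.8, "dy": -0.8, "dz": 0, "turn": 0}, {"dx": 0.8, "dy": -0.8, "dz": 0, "turn": 0}, {"dx": 0.8, "dy": -0.8, "dz": 0, "turn": 0}])

```text
time_s: 2.15
ee_pos: [0.5737, 0.1256, 0.3024]
orientation: [[0.961, 0.277, -0.0], [0.277, -0.961, -0.0], [-0.0, 0.0, -1.0]]
wrist_force: [-0.2, -0.8, 0.4]
grip_width: 0.681
finger_force: 0.0
```

>>> apply_moves(series=[{"dx": 0.8, "dy": -0.8, "dz": 0, "turn": -1}, {"dx": 0.2, "dy": -0.5, "dz": 0, "turn": -1}, {"dx": 0, "dy": 0, "dz": 0, "turn": -1}, {"dx": 0, "dy": 0, "dz": 0, "turn": -1}, {"dx": 0, "dy": 0, "dz": 0, "turn": -1}, {"dx": 0, "dy": 0, "dz": 0, "turn": -1}, {"dx": 0, "dy": 0, "dz": 0, "turn": -1}, {"dx": 0, "dy": 0, "dz": 0, "turn": -0.8}])

```text
time_s: 3.15
ee_pos: [0.5991, 0.2005, 0.3023]
orientation: [[0.195, 0.981, -0.001], [0.981, -0.195, -0.0], [-0.0, -0.001, -1.0]]
wrist_force: [0.3, 0.1, -0.2]
grip_width: 0.682
finger_force: 0.0
```

```bash
python3 - <<'E'
from h import *
np.set_printoptions(precision=4,suppress=True)
c=snap('wrist','w1.png');s=sensors.get_state();print(s['time_s'],s['ee_pos'],s['orientation'],s['joint_pos'],c['position'])
ctr=np.array([.609,.204]);x=np.array([np.cos(np.radians(-11.5)),np.sin(np.radians(-11.5))]);y=np.array([-x[1],x[0]])
for yy in(-.05,0,.05): print(proj(c,[*(ctr+yy*y),.172]))
E
```

```text
3.2 [0.5991 0.2004 0.3021] [[ 0.1901  0.9818 -0.0008]
 [ 0.9818 -0.1901 -0.0003]
 [-0.0005 -0.0007 -1.    ]] [ 0.151   0.4942 -0.8303  1.4263  0.3644  1.3806 -0.8792] [0.6135 0.2782 0.4645]
[334.3224 232.8917]
[335.1305 182.58  ]
[336.0191 127.2506]
```

View pics/w1.png

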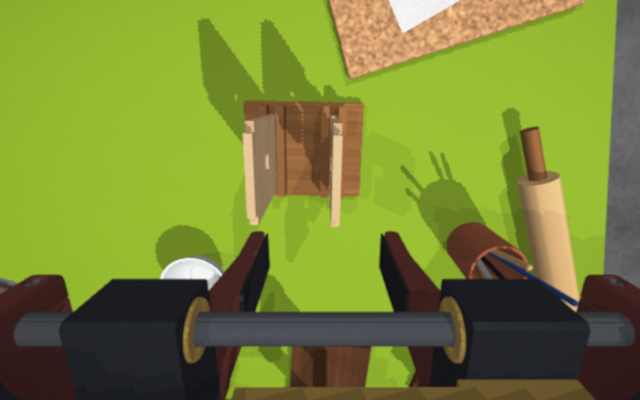

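```bash
python3 - <<'E'
from h import *
np.set_printoptions(precision=4,suppress=True)
c=load('w1');im=c['image'].astype(int)
for v in range(112,234,6): print(v,[ '%d'%(im[v,u].sum()) for u in range(326,348)])
E
```

```text
112 ['351', '358', '349', '303', '233', '216', '215', '215', '201', '190', '181', '190', '231', '307', '351', '360', '357', '357', '360', '356', '347', '323']
118 ['259', '276', '265', '247', '292', '350', '393', '416', '392', '348', '315', '300', '301', '338', '357', '358', '357', '353', '359', '352', '347', '335']
124 ['257', '255', '242', '234', '268', '288', '305', '424', '520', '532', '538', '543', '540', '536', '538', '509', '441', '370', '356', '348', '332', '309']
130 ['256', '255', '241', '223', '238', '263', '283', '348', '391', '396', '397', '396', '412', '477', '530', '504', '428', '364', '353', '347', '330', '318']
136 ['241', '233', '217', '211', '233', '251', '305', '448', '555', '571', '568', '565', '567', '569', '560', '543', '464', '358', '330', '326', '324', '320']
142 ['194', '196', '199', '214', '232', '267', '343', '490', '580', '594', '592', '591', '590', '593', '587', '557', '461', '354', '327', '331', '333', '332']
148 ['195', '196', '203', '213', '239', '264', '347', '493', '583', '593', '589', '591', '593', '593', '589', '540', '436', '350', '328', '329', '
[... 1538 characters left out ...]
, '554', '477', '395', '375', '372', '376', '376', '377', '374']
214 ['402', '401', '396', '373', '369', '470', '564', '582', '583', '581', '580', '579', '576', '549', '470', '408', '397', '397', '398', '395', '397', '393']
220 ['399', '399', '396', '398', '423', '496', '559', '568', '568', '565', '567', '579', '572', '515', '438', '401', '395', '400', '400', '401', '400', '402']
226 ['393', '395', '397', '408', '441', '487', '512', '518', '521', '521', '521', '513', '484', '434', '405', '399', '396', '397', '397', '401', '399', '395']
232 ['397', '401', '400', '397', '398', '400', '399', '399', '402', '399', '398', '401', '401', '396', '403', '397', '400', '397', '397', '398', '397', '404']
```

```bash
python3 - <<'E'
from h import *
np.set_printoptions(precision=4,suppress=True)
c=load('w1')
A=onz(c,337.9,136,.172);B=onz(c,335.9,214,.172);C=onz(c,336.9,177,.172);print(A,B,C,np.degrees(np.arctan2(*(A-B)[:2])), onz(c,338,122,.165),onz(c,335.5,229,.165))
s=sensors.get_state();d=np.array([*C[:2],.139])-s['ee_pos'];print(s['orientation'].T@d/.05)
E
```

```text
[0.6192 0.2452 0.172 ] [0.6041 0.1737 0.172 ] [0.6116 0.2089 0.172 ] 11.95370533647447 [0.6217 0.2566 0.165 ] [0.6006 0.1559 0.165 ]
[0.2145 0.2142 3.2627]
```

>>> apply_moves(series=[{"dx": 0.18, "dy": 0.21, "dz": 0.4, "turn": 0.1}, {"dx": 0, "dy": 0, "dz": 0.6, "turn": 0}, {"dx": 0, "dy": 0, "dz": 0.6, "turn": 0}, {"dx": 0, "dy": 0, "dz": 0.6, "turn": 0}, {"dx": 0, "dy": 0, "dz": 0.5, "turn": 0}, {"dx": 0, "dy": 0, "dz": 0.4, "turn": 0}, {"dx": 0, "dy": 0, "dz": 0.16, "turn": 0}, {"dx": 0, "dy": 0, "dz": 0, "turn": 0}])

```text
time_s: 4.2
ee_pos: [0.6113, 0.2076, 0.1392]
orientation: [[0.213, 0.977, -0.001], [0.977, -0.213, -0.0], [-0.0, -0.001, -1.0]]
wrist_force: [0.0, 0.3, 0.4]
grip_width: 0.687
finger_force: 0.0
```

```bash
python3 - <<'E'
from h import *
c=snap('wrist','w2.png');s=sensors.get_state();print(s['ee_pos'],s['orientation'])
E
```

```text
[0.61161599 0.20777395 0.13999428] [[ 2.12575641e-01  9.77144489e-01  4.94044433e-04]
 [ 9.77144510e-01 -2.12575825e-01  3.54873827e-04]
 [ 4.51784908e-04  4.07315274e-04 -9.99999815e-01]]
```

View pics/w2.png

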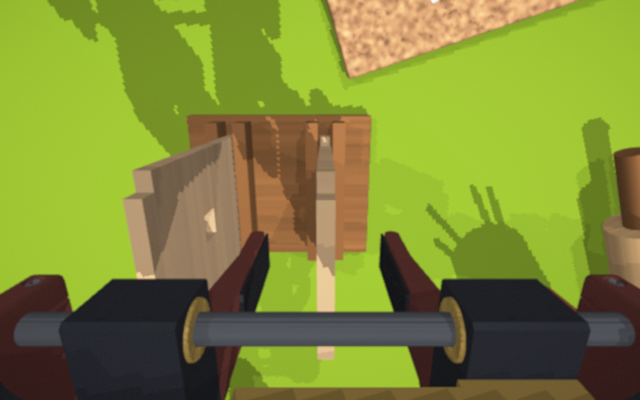

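The plate (u≈325) sits centred and parallel between the open fingers (267..382). Now close.

>>> apply_moves(series=[{"dx": 0, "dy": 0, "dz": 0, "turn": 0}, {"dx": 0, "dy": 0, "dz": 0, "turn": 0}, {"dx": 0, "dy": 0, "dz": 0, "turn": 0}, {"dx": 0, "dy": 0, "dz": 0, "turn": 0}, {"dx": 0, "dy": 0, "dz": 0, "turn": 0}, {"dx": 0, "dy": 0, "dz": 0, "turn": 0}], grip=0, grip_force=30)

```text
time_s: 5.0
ee_pos: [0.6113, 0.2075, 0.1397]
orientation: [[0.212, 0.977, -0.0], [0.977, -0.212, -0.0], [-0.0, -0.0, -1.0]]
wrist_force: [-0.0, 0.1, 0.2]
grip_width: 0.087
finger_force: 30.0
```

>>> apply_moves(series=[{"dx": 0, "dy": 0, "dz": -0.2, "turn": 0}, {"dx": 0, "dy": 0, "dz": -0.4, "turn": 0}, {"dx": 0, "dy": 0, "dz": -0.5, "turn": 0}, {"dx": 0, "dy": 0, "dz": -0.6, "turn": 0}, {"dx": 0, "dy": 0, "dz": -0.6, "turn": 0}, {"dx": 0, "dy": 0, "dz": -0.6, "turn": 0}, {"dx": 0, "dy": 0, "dz": -0.4, "turn": 0}, {"dx": 0, "dy": 0, "dz": -0.2, "turn": 0}])

```text
time_s: 6.0
ee_pos: [0.6114, 0.2079, 0.3172]
orientation: [[0.212, 0.977, 0.003], [0.977, -0.212, 0.001], [0.001, 0.002, -1.0]]
wrist_force: [-0.2, -0.2, -2.9]
grip_width: 0.091
finger_force: 30.0
```

>>> apply_moves(series=[{"dx": -0.4, "dy": 0, "dz": 0, "turn": 0}, {"dx": -0.8, "dy": 0, "dz": 0, "turn": 0}, {"dx": -0.9, "dy": 0, "dz": 0, "turn": 0}, {"dx": -0.9, "dy": 0, "dz": 0, "turn": 0}, {"dx": -0.9, "dy": 0.1, "dz": 0, "turn": 0}, {"dx": -0.8, "dy": 0.08, "dz": 0, "turn": 0}, {"dx": -0.6, "dy": 0, "dz": 0, "turn": 0.2}, {"dx": -0.33, "dy": 0, "dz": 0, "turn": 0.28}])

```text
time_s: 7.0
ee_pos: [0.5594, -0.0712, 0.3147]
orientation: [[0.281, 0.96, -0.0], [0.96, -0.281, -0.0], [-0.0, -0.0, -1.0]]
wrist_force: [0.8, 0.3, -2.2]
grip_width: 0.088
finger_force: 30.0
```

>>> apply_moves(series=[{"dx": 0, "dy": 0, "dz": 0.4, "turn": 0}, {"dx": 0, "dy": 0, "dz": 0.6, "turn": 0}, {"dx": 0, "dy": 0, "dz": 0.6, "turn": 0}, {"dx": 0, "dy": 0, "dz": 0.4, "turn": 0}, {"dx": 0, "dy": 0, "dz": 0.2, "turn": 0}, {"dx": 0, "dy": 0, "dz": 0, "turn": 0}])

```text
time_s: 7.75
ee_pos: [0.5598, -0.0689, 0.2045]
orientation: [[0.277, 0.961, -0.001], [0.961, -0.277, 0.0], [0.0, -0.001, -1.0]]
wrist_force: [-0.4, -0.0, -1.8]
grip_width: 0.093
finger_force: 30.0
```

```bash
python3 - <<'E'
from h import *
np.set_printoptions(precision=4,suppress=True)
s=sensors.get_state();print(s['ee_pos'],s['orientation'],s['wrist_force'])
snap('scene','s2.png');snap('top','t2.png');snap('wrist','w3.png')
a,b,w=[cv2.imread('pics/%s.png'%n) for n in('s2','t2','w3')]
f=lambda i,x,y,w,h:cv2.resize(i[y:y+h,x:x+w],(400,300),interpolation=cv2.INTER_CUBIC)
cv2.imwrite('pics/crop2.png',np.vstack([np.hstack([f(a,205,155,120,90),f(b,338,170,120,90)]),np.hstack([f(w,0,0,533,400),f(a,240,175,60,45)])]))
E
```

```text
[ 0.5598 -0.0689  0.2045] [[ 0.2768  0.9609 -0.0006]
 [ 0.9609 -0.2768  0.0004]
 [ 0.0002 -0.0007 -1.    ]] [-0.3958 -0.0295 -1.7755]
```

View pics/crop2.png

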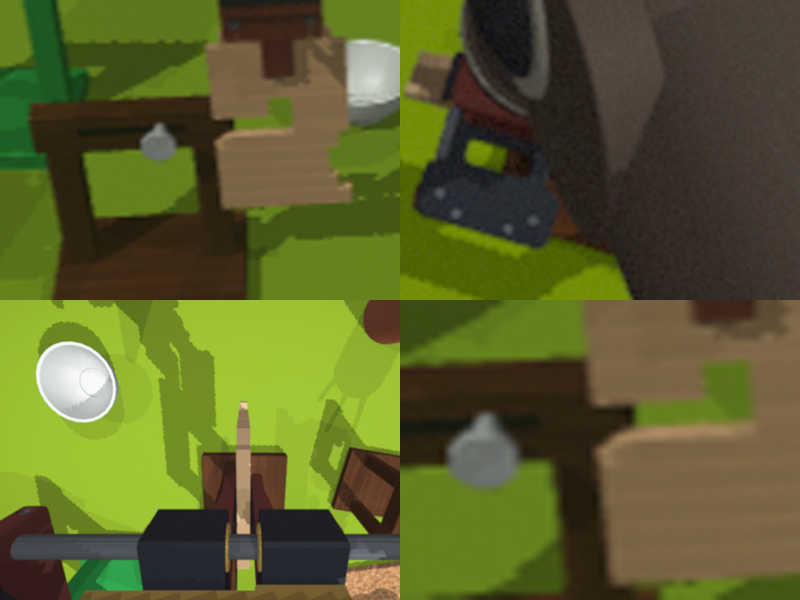

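```bash
python3 - <<'E'
from h import *
np.set_printoptions(precision=4,suppress=True)
a=load('s2');b=load('top0');T=np.array([.5598,-.0689,.2045-.1275]);t=np.radians(-16.06);X=np.array([np.cos(t),np.sin(t),0]);Y=np.array([-X[1],X[0],0]);Z=np.array([0,0,1.])
for n,l,m in[('end low',(.004,.0085,.070),(292.5,194.2)),('pocket R',(.004,.0085,.104),(292.8,184.3)),('pocket L',(.004,-.0085,.104),(285.75,184.75)),('top L',(.004,-.05,.07),None)]:
    print(n,proj(a,T+l[0]*X+l[1]*Y+l[2]*Z),m)
# peg: segment head centre in scene on plane through stand x=.015
o=np.array([.5287,-.1794,0])
im=cv2.cvtColor(a['image'],cv2.COLOR_RGB2HSV);r=im[188:208,244:262]
m=((r[:,:,1]<60)&(r[:,:,2]>70)).astype(np.uint8);ys,xs=np.nonzero(m);print(len(xs),xs.min()+244,xs.max()+244,ys.min()+188,ys.max()+188)
for uv in[(252.45,199.4)]:
    p,d=ray(a,*uv);k=((o+.015*X-p)@X)/(d@X);P=p+k*d;print('peg rel stand',(P-o)@Y,P[2])
for y in(.019,.021,.023): print(proj(a,o+.015*X+y*Y+.15*Z))
print([((np.array(h)-o)@X,(np.array(h)-o)@Y) for h in([.5472,-.1607,.15],[.5342,-.1578,.155],[.5466,-.1628,.15])])
print('T rel stand',(T-o)@X,(T-o)@Y)
E
```

```text
end low [292.6339 194.7439] (292.5, 194.2)
pocket R [291.9007 183.7689] (292.8, 184.3)
pocket L [284.9025 184.1272] (285.75, 184.75)
top L [268.9648 195.9817] None
83 247 257 192 202
peg rel stand 0.024849624875876008 0.1482310534285931
[249.9682 198.9627]
[250.7903 198.9196]
[251.6123 198.8764]
[(np.float64(0.012604751938063175), np.float64(0.023088097119076206)), (np.float64(-0.0006901579726066572), np.float64(0.022278547573233953)), (np.float64(0.012609120479092465), np.float64(0.02090406852131259))]
T rel stand -0.0006828983717505069 0.11479108697897177
```

>>> apply_moves(series=[{"dx": 0, "dy": 0, "dz": 0.11, "turn": 0}, {"dx": -0.2, "dy": 0, "dz": 0, "turn": 0}, {"dx": -0.2, "dy": 0, "dz": 0, "turn": 0}, {"dx": -0.1, "dy": 0, "dz": 0, "turn": 0}, {"dx": -0.1, "dy": 0, "dz": 0, "turn": 0}, {"dx": -0.1, "dy": 0, "dz": 0, "turn": 0}, {"dx": -0.1, "dy": 0, "dz": 0, "turn": 0}, {"dx": 0, "dy": 0, "dz": 0, "turn": 0}])

```text
time_s: 8.9
ee_pos: [0.5487, -0.1084, 0.1991]
orientation: [[0.278, 0.961, -0.0], [0.961, -0.278, -0.0], [-0.0, 0.0, -1.0]]
wrist_force: [-0.5, 0.2, -1.3]
grip_width: 0.091
finger_force: 30.0
```

```bash
cat > look.py <<'E'
from h import *
import sys
np.set_printoptions(precision=4,suppress=True)
n=sys.argv[1];s=sensors.get_state();print(s['ee_pos'],s['wrist_force'])
a=snap('scene',n+'.png')['image'][:,:,::-1];w=snap('wrist',n+'w.png')['image'][:,:,::-1]
f=lambda i,x,y,w,h:cv2.resize(i[y:y+h,x:x+w],(400,300),interpolation=cv2.INTER_CUBIC)
cv2.imwrite('pics/%sc.png'%n,np.hstack([f(a,230,170,60,45),f(w,220,130,240,180)]))
E
python3 look.py s3
```

```text
[ 0.5487 -0.1084  0.1991] [-0.531   0.2072 -1.331 ]
```

View pics/s3c.png

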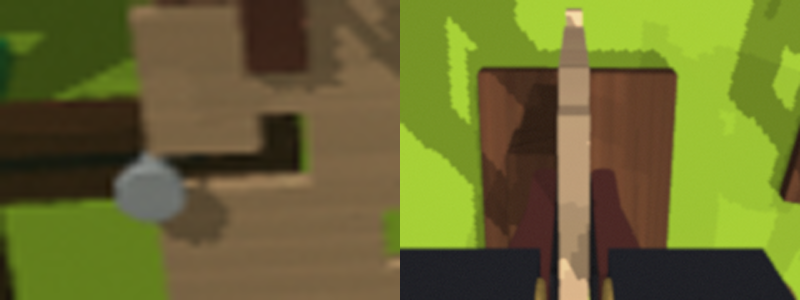

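```bash
python3 - <<'E'
from h import *
a=load('s3');t=np.radians(-16.06);X=np.array([np.cos(t),np.sin(t),0]);Y=np.array([-X[1],X[0],0]);Z=np.array([0,0,1.])
T=np.array([.5487,-.1084,.0716]);o=np.array([.5287,-.1794,0]);print((T-o)@X,(T-o)@Y)
px=lambda u,v:(230+u*.15,170+v*.15)
for n,P,m in[('mouth up',T+.004*X-.05*Y+.087*Z,px(145,155)),('run up/pocket corner',T+.004*X-.0085*Y+.087*Z,px(262,151)),('end low',T+.004*X+.0085*Y+.07*Z,px(308,181)),('pocketTR',T+.004*X+.0085*Y+.104*Z,px(301,115)),('head',o+.015*X+.0225*Y+.15*Z,px(149,189))]: print(n,proj(a,P),m)
E
```

```text
-0.0004222618697030626 0.07376192578094336
mouth up [251.78324503 193.21931777] (251.75, 193.25)
run up/pocket corner [268.75448896 192.33799521] (269.3, 192.65)
end low [276.20768738 197.38236231] (276.2, 197.15)
pocketTR [275.16228701 186.47029713] (275.15, 187.25)
head [251.40680382 198.88719431] (252.35, 198.35)
```

>>> apply_moves(series=[{"dx": -0.08, "dy": 0, "dz": 0, "turn": 0}, {"dx": -0.08, "dy": 0, "dz": 0, "turn": 0}, {"dx": -0.08, "dy": 0, "dz": 0, "turn": 0}, {"dx": -0.08, "dy": 0, "dz": 0, "turn": 0}, {"dx": -0.08, "dy": 0, "dz": 0, "turn": 0}])

```text
time_s: 9.62
ee_pos: [0.5432, -0.1274, 0.1991]
orientation: [[0.277, 0.961, 0.0], [0.961, -0.277, -0.0], [-0.0, 0.0, -1.0]]
wrist_force: [0.0, 0.7, -1.9]
grip_width: 0.09
finger_force: 30.0
```

>>> apply_moves(series=[{"dx": -0.08, "dy": 0, "dz": 0, "turn": 0}, {"dx": -0.08, "dy": 0, "dz": 0, "turn": 0}, {"dx": -0.08, "dy": 0, "dz": 0, "turn": 0}, {"dx": -0.08, "dy": 0, "dz": 0, "turn": 0}, {"dx": -0.08, "dy": 0, "dz": 0, "turn": 0}, {"dx": -0.08, "dy": 0, "dz": 0, "turn": 0}])

```text
time_s: 10.38
ee_pos: [0.5365, -0.1504, 0.1991]
orientation: [[0.277, 0.961, -0.0], [0.961, -0.277, 0.0], [0.0, -0.0, -1.0]]
wrist_force: [0.4, -0.7, -1.7]
grip_width: 0.09
finger_force: 30.0
```

>>> apply_moves(series=[{"dx": -0.04, "dy": 0, "dz": 0, "turn": 0}, {"dx": -0.04, "dy": 0, "dz": 0, "turn": 0}, {"dx": 0, "dy": 0, "dz": 0, "turn": 0}])

```text
time_s: 10.75
ee_pos: [0.5355, -0.1541, 0.1992]
orientation: [[0.277, 0.961, 0.0], [0.961, -0.277, -0.0], [-0.0, 0.0, -1.0]]
wrist_force: [0.3, -0.6, -1.8]
grip_width: 0.092
finger_force: 30.0
```

```bash
python3 look.py s4
```

```text
[ 0.5355 -0.1541  0.1992] [ 0.2992 -0.5741 -1.8437]
```

View pics/s4c.png

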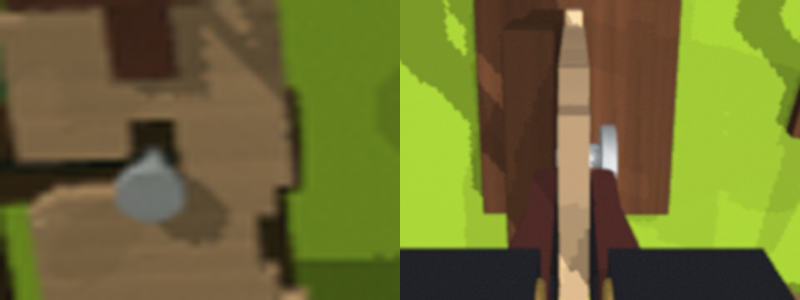

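>>> apply_moves(series=[{"dx": -0.04, "dy": 0, "dz": 0, "turn": 0}, {"dx": 0, "dy": 0, "dz": 0.05, "turn": 0}, {"dx": 0, "dy": 0, "dz": 0.05, "turn": 0}, {"dx": 0, "dy": 0, "dz": 0.05, "turn": 0}, {"dx": 0, "dy": 0, "dz": 0, "turn": 0}])

```text
time_s: 11.48
ee_pos: [0.5348, -0.1559, 0.1914]
orientation: [[0.277, 0.961, -0.0], [0.961, -0.277, 0.0], [0.0, -0.0, -1.0]]
wrist_force: [-0.1, 0.2, -2.0]
grip_width: 0.092
finger_force: 30.0
```

>>> apply_moves(series=[{"dx": 0, "dy": 0, "dz": 0.05, "turn": 0}, {"dx": 0, "dy": 0, "dz": 0.05, "turn": 0}, {"dx": 0, "dy": 0, "dz": 0.05, "turn": 0}, {"dx": 0, "dy": 0, "dz": 0, "turn": 0}])

```text
time_s: 11.98
ee_pos: [0.5348, -0.1559, 0.1839]
orientation: [[0.277, 0.961, -0.0], [0.961, -0.277, 0.0], [0.0, -0.0, -1.0]]
wrist_force: [0.5, -0.7, -1.1]
grip_width: 0.089
finger_force: 30.0
```

```bash
python3 look.py s5
```

```text
[ 0.5348 -0.1559  0.1839] [ 0.5087 -0.652  -1.1084]
```

View pics/s5c.png

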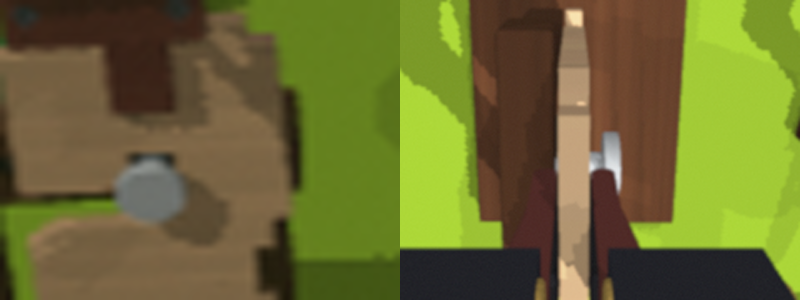

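The peg (≈150,188) is centred under the pocket (125..173) and in the pocket, with no contact force yet. About 5 mm is left, so I'll lower in small steps.

>>> apply_moves(series=[{"dx": 0, "dy": 0, "dz": 0.03, "turn": 0}, {"dx": 0, "dy": 0, "dz": 0.03, "turn": 0}, {"dx": 0, "dy": 0, "dz": 0.02, "turn": 0}, {"dx": 0, "dy": 0, "dz": 0, "turn": 0}])

```text
time_s: 12.58
ee_pos: [0.5349, -0.1559, 0.1801]
orientation: [[0.277, 0.961, -0.0], [0.961, -0.277, 0.0], [0.0, -0.0, -1.0]]
wrist_force: [0.1, 0.2, -0.7]
grip_width: 0.094
finger_force: 30.0
```

>>> apply_moves(series=[{"dx": 0, "dy": 0, "dz": 0.01, "turn": 0}, {"dx": 0, "dy": 0, "dz": 0.01, "turn": 0}, {"dx": 0, "dy": 0, "dz": 0, "turn": 0}])

```text
time_s: 12.95
ee_pos: [0.535, -0.1559, 0.1791]
orientation: [[0.277, 0.961, 0.0], [0.961, -0.277, -0.0], [-0.0, 0.0, -1.0]]
wrist_force: [-0.1, 0.2, -1.6]
grip_width: 0.087
finger_force: 30.0
```

>>> apply_moves(series=[{"dx": 0, "dy": 0, "dz": 0.01, "turn": 0}, {"dx": 0, "dy": 0, "dz": 0, "turn": 0}])

```text
time_s: 13.2
ee_pos: [0.5349, -0.1559, 0.1786]
orientation: [[0.277, 0.961, -0.0], [0.961, -0.277, -0.0], [-0.0, -0.0, -1.0]]
wrist_force: [-0.3, -0.5, -1.2]
grip_width: 0.088
finger_force: 30.0
```

>>> apply_moves(series=[{"dx": 0, "dy": 0, "dz": 0.01, "turn": 0}, {"dx": 0, "dy": 0, "dz": 0, "turn": 0}])

```text
time_s: 13.45
ee_pos: [0.535, -0.1559, 0.1784]
orientation: [[0.277, 0.961, 0.0], [0.961, -0.277, -0.0], [-0.0, 0.0, -1.0]]
wrist_force: [-1.6, 1.2, 1.2]
grip_width: 0.093
finger_force: 30.0
```

>>> apply_moves(series=[{"dx": 0, "dy": 0, "dz": 0, "turn": 0}, {"dx": 0, "dy": 0, "dz": 0, "turn": 0}, {"dx": 0, "dy": 0, "dz": 0, "turn": 0}], grip_force=3)

```text
time_s: 13.82
ee_pos: [0.535, -0.156, 0.1784]
orientation: [[0.277, 0.961, 0.0], [0.961, -0.277, -0.0], [-0.0, 0.0, -1.0]]
wrist_force: [-0.9, 0.7, 3.2]
grip_width: 0.09
finger_force: 3.0
```

>>> apply_moves(series=[{"dx": 0, "dy": 0, "dz": 0, "turn": 0}, {"dx": 0, "dy": 0, "dz": 0, "turn": 0}, {"dx": 0, "dy": 0, "dz": 0, "turn": 0}, {"dx": 0, "dy": 0, "dz": 0, "turn": 0}, {"dx": 0, "dy": 0, "dz": 0, "turn": 0}, {"dx": 0, "dy": 0, "dz": 0, "turn": 0}], grip=40)

```text
time_s: 14.58
ee_pos: [0.535, -0.1559, 0.1782]
orientation: [[0.277, 0.961, 0.0], [0.961, -0.277, -0.0], [0.0, 0.0, -1.0]]
wrist_force: [-0.1, 0.1, -0.3]
grip_width: 0.458
finger_force: 0.0
```

>>> apply_moves(series=[{"dx": 0, "dy": 0, "dz": -0.1, "turn": 0}, {"dx": 0, "dy": 0, "dz": -0.3, "turn": 0}, {"dx": 0, "dy": 0, "dz": -0.5, "turn": 0}, {"dx": 0, "dy": 0, "dz": -0.5, "turn": 0}, {"dx": 0, "dy": 0, "dz": -0.5, "turn": 0}, {"dx": 0, "dy": 0, "dz": -0.3, "turn": 0}, {"dx": 0, "dy": 0, "dz": 0, "turn": 0}])

```text
time_s: 15.45
ee_pos: [0.5355, -0.1559, 0.2894]
orientation: [[0.277, 0.961, 0.002], [0.961, -0.277, -0.001], [-0.0, 0.002, -1.0]]
wrist_force: [0.0, 0.9, -0.3]
grip_width: 0.452
finger_force: 0.0
```

```bash
python3 look.py s6; python3 - <<'E'
import cv2
a=cv2.imread('pics/s6.png');cv2.imwrite('pics/s6d.png',cv2.resize(a[150:270,200:440],(800,400),interpolation=cv2.INTER_CUBIC))
E
```

```text
[ 0.5355 -0.1559  0.2894] [ 0.0479  0.9363 -0.3232]
```

View pics/s6d.png

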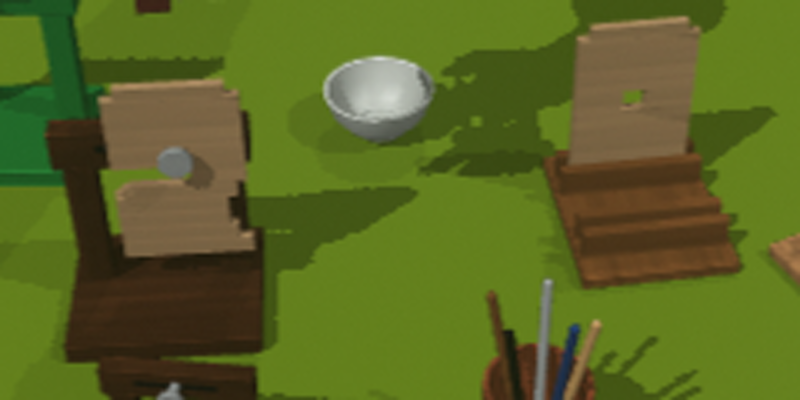

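The template hangs on the peg (head at 175,162) and looks level. The plain template, bowl and cup are undisturbed. I'll back off a little, check that nothing still moves, and hand in.

>>> apply_moves(series=[{"dx": 0, "dy": 0, "dz": -0.3, "turn": 0}, {"dx": 0, "dy": 0, "dz": 0, "turn": 0}, {"dx": 0, "dy": 0, "dz": 0, "turn": 0}, {"dx": 0, "dy": 0, "dz": 0, "turn": 0}, {"dx": 0, "dy": 0, "dz": 0, "turn": 0}, {"dx": 0, "dy": 0, "dz": 0, "turn": 0}])

```text
time_s: 16.3
ee_pos: [0.5349, -0.1559, 0.303]
orientation: [[0.277, 0.961, -0.0], [0.961, -0.277, 0.0], [0.0, -0.0, -1.0]]
wrist_force: [1.5, 0.0, -0.5]
grip_width: 0.455
finger_force: 0.0
```

```bash
python3 - <<'E'
from h import *
a=load('s6')['image'].astype(int);b=snap('scene','s7.png')['image'].astype(int)
d=np.abs(a-b).sum(2)[172:230,225:280];print(d.max(),(d>60).sum())
# level: compare corners with model of hung pose
t=np.radians(-16.06);X=np.array([np.cos(t),np.sin(t),0]);Y=np.array([-X[1],X[0],0])
T=np.array([.535,-.1559,.051])
for y,z in((-.05,0),(.05,0)): print(proj(load('s7'),T+.004*X+y*Y+np.array([0,0,z])))
print([(200+u*.3,150+v*.3) for u,v in((127,257),(255,248))])
if (d>60).sum()<5: print(ticket.close_job())
E
```

```text
18 0
[237.12877577 226.85662275]
[275.75857487 224.72357332]
[(238.1, 227.1), (276.5, 224.39999999999998)]
the job is handed in; nothing more can be done
None
```

The slotted template is hanging level and still on the larger dark stand's peg, fully home in its pocket with the gripper clear, and the job is handed in at about 16 s; the plain template, bowl and tool cup look undisturbed in the last picture.

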